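# Stand the press weight heavy end down on the cover glass

### The arm

A 6-joint arm with a two-finger parallel gripper is mounted at the origin on a cart in front of the work surface, level with it; the furniture and walls round the work are solid. World frame = base frame: x ahead of the robot, y to its left, z up, the work surface at z = 0. Lengths are in m, angles in degrees, forces in N, time in s.
With the tool pointing down it reaches from about 0.375 to 0.825 m from the base axis. Payload 5.5 kg.
Tool frame: the origin (TCP) lies at the very end of the fingers, on their centre line; the grasp point (between the pads) lies 19 mm behind it; z points along the fingers, y is the line along which they close (so a half turn about z gives the same grasp; the last joint's range is limited). The gripper opens to 85 mm and grips with 20 to 120 N. Pads are 22 mm wide; open, the fingers measure 114 mm over their backs; the gripper's body (76 mm by 85 mm) begins 54 mm behind the grasp point. The pads swing forward as they close: fully open they stand 13 mm farther back than shut.
Start: joints at [-74.427, 17.962, -2.699, 69.339, 0, 90], TCP at [0.161, -0.578, 0.193] pointing down, gripper open.
Joint ranges: [-152.73, 152.73], [-39.44, 99.34], [-58.76, 71.6], [-118.89, 123.64], [-81.53, 83.1], [-180, 180]. Speed limits (degrees/s): [136.94, 136.94, 172.46, 180, 180, 180].

### API

Orientations are given as a 3x3 rotation matrix whose columns are the frame's x, y, z axes.
In Python, from cell import * gives the robot as it stands.
- The arm moves only by the tool apply_moves, never from a script. Its arguments are lists of equal length, an entry for each row: "jaw": the opening in per cent of the stroke, from 0 (shut) to 100 (fully open); "slide": the shift along the tool's x, y, z in m, a list of three; "rotation": the turn, a rotation vector about the tool's x, y, z in degrees, a list of three. In form: {"jaw": [jaw, ...], "slide": [[x, y, z], ...], "rotation": [[rx, ry, rz], ...]}. A call has exactly 8 rows; each row is the pose to reach, as a shift and turn from the pose commanded when the call began, along the tool's axes at that moment; what a row does not reach only later rows make up. A row lasts 1/10 s, in which the tool goes at most 50 mm and 8.59 degrees, less where a joint would pass 70% of its speed; a pose out of reach is approached as far as the arm can. A call with a gripper value outside its range is refused whole. The fingers move at their own pace and stop on an object; "force" is the grip in N (left out, the last holds). Time passes only in rows, so rows that repeat a pose let the fingers close, or fill a call up. It gives the time, the measured TCP pose, the force, the opening and the grip force at its end, in the units of the state.
- observe(): the state, without advancing time (a new reading comes with each control period).
- snapshot(name): name is "side" or "top" or "wrist"; returns a dict with "image" (384x512x3 uint8, red, green, blue), "range_z" (384x512 float32, m along the optical axis (not along the pixel's ray), 0 where there is no reading), "vertical_fov" (degrees; the focal length in pixels is half the picture's height over the tangent of half this angle, whatever the lens; pixels are square), "cx", "cy" (the principal point, pixels), "rvec" (rotation vector, rad) and "tvec" (3), from world to camera coordinates, as OpenCV has them; the wrist camera has in their place "mount" (4x4, takes a point from camera to tool coordinates, whose origin is the TCP and whose axes are the flange's). Camera axes: x right, y down, z forward; pixel columns grow to the right and rows downward; lengths in m; the calibration is good to about 2 mm. A picture is of the moment at which its call begins: read the wrist's pose just before it.
- job_done(): hands the job in; it is judged then, once.
The state is a dict: "t": time; "joints": joint angles; "qd": joint speeds; "joint_torque": joint torques, N m; "tcp_pos": TCP position; "tcp_rot": TCP orientation; "ft_force": force on the tool from outside, world axes, zero at the start; "moment": the same for the moment, N m; "opening": finger opening in m; "finger_force": force on a finger pad.
Only numpy, scipy, OpenCV 4.12 (cv2) and the standard library are available. Lean on these libraries where they do the work, as an engineer would, in place of code of your own. Each camera call takes 0.05 s, during which the arm holds its last target. There are 200 camera calls.

### The job

Clear the petri dish off the slide press plate, leaving it flat on the table beside the plate. Then set the loaded press weight gently upright, heavy end down, centred on the cover glass in the middle of the plate, and let go; its two ends look alike, so find the heavy one by lifting it near one end (it will not stay standing on the light end). Do not disturb the jar, the dropper bottle or the two vials.

Things in the scene. Friction and masses are not known exactly. Their poses are not given: they have to be found in the camera images.
- weight_mid (a point): centre of the press weight, a loose square metal bar lying on the table: body 112 mm long, 42 mm square, plus a shallow dome (38 mm wide, 6.7 mm high) on each end face, 125.4 mm overall. x is the long axis, z is up as it lies (centre 21 mm above the table). A hidden ballast sits at its +x or its -x end, differently each time, and stays there.
- weight: the same press weight; origin under its centre, on the side it lies on at first; same axes. It weighs 0.37 to 0.47 kg, its centre of mass is 24 to 29 mm from the middle, toward the heavy end. Placed on the heavy end's dome it stands and rights itself, rocking a little at first; on the light end's dome it topples.
- buttons_p (a point): midpoint between the pair of trunnion buttons near the weight's +x end (40 mm from its middle): half-balls of 7 mm radius on its two upright long sides, 58 mm over their tips along y. Pinched across the tips, the bar turns about them like a hinge with little friction. With the other end left resting on the table, raising the pair at the light end takes 1 to 2 N, at the heavy end 3 to 4.4 N.
- buttons_n (a point): midpoint between the same kind of button pair near the weight's -x end (40 mm from its middle).
- cover_glass (a point): middle of the top of the fixed slide press plate, a dark steel plate 110 mm (x) by 90 mm (y), 5 mm thick, lying on the table (this point is 5 mm above the table). A microscope slide with a pale 24 mm square cover glass is let in flush, the cover glass centred on this point. z is up.
- dish_mid (a point): centre of the closed petri dish, 72 mm across, 14 mm high, loose, at first standing on the press plate over the slide; z is its axis (centre 7 mm above what it stands on).
- jar: small seed jar with a green lid, 54 mm across, 70 mm high, standing between the work places; leave alone. Origin at the middle of its underside.
- dropper: amber dropper bottle, 33 mm across, 98 mm high, at the far right; leave alone. Origin at the middle of its underside.
- vial_l: sample vial with a grey cap, 24 mm across, 70 mm high, standing behind on the left; leave alone. Origin at the middle of its underside.
- vial_r: sample vial with a band round it, 24 mm across, 66 mm high, standing behind on the right; leave alone. Origin at the middle of its underside.
- press_plate: the same press plate; origin at the middle of its underside, x along its 110 mm side.

How it is judged (in metres and radians):
At the end, for the whole second after the job is handed in: The press weight stands by itself on the plate, its long axis within 0.12 rad of upright and its centre within 14 mm (horizontally) of the middle of the cover glass; the dish lies flat on the table, wholly off the plate and within 0.25 m of it (angle between the x axis of weight_mid and the z axis of cover_glass, either way round below 0.12 rad and horizontal distance between weight_mid and cover_glass below 0.014 m and height (world z) of weight_mid between 0.064 and 0.071 m and height (world z) of dish_mid between 0.004 and 0.0095 m and angle between dish_mid's own z axis and vertical below 0.08 rad and horizontal distance between dish_mid and cover_glass below 0.25 m); the robot touches nothing.
It fails at once if the small seed jar is moved more than 20 mm (distance of jar from where it was at the start of the episode above 0.02 m).
It fails at once if the dropper bottle is moved more than 20 mm (distance of dropper from where it was at the start of the episode above 0.02 m).
It fails at once if the left vial is moved more than 20 mm (distance of vial_l from where it was at the start of the episode above 0.02 m).
It fails at once if the right vial is moved more than 20 mm (distance of vial_r from where it was at the start of the episode above 0.02 m).
It fails at once if the weight strikes or presses the plate with more than 40 N (contact force between weight and press_plate above 40 N).
It also fails if it takes over 72 s, if anything falls off the work surface, if the arm or the gripper's body presses on something with over 40 N, if the wrist force passes 120 N, or if a joint passes its speed limit or range.

## Working session

There is one attempt and no reset: what is moved stays moved. The work goes in short steps, Python scripts to look and compute and a tool call to move; the robot and the scene stay as the last step left them, time stands still between calls to the robot, and variables do not carry over. Pictures are saved under pics/ and viewed, at most 10 in all, crops included, and the job is handed in when it is done.

Besides the shell and the picture viewer there is one more tool, called after "Request:" as name(argument=value, ...), one argument or row to a line, values as JSON. apply_moves: Moves the arm, as the interface text tells. Its arguments: {"type":"object","properties":{"jaw":{"type":"array"},"slide":{"type":"array"},"rotation":{"type":"array"},"force":{"type":"number"}},"required":["jaw","slide","rotation"]}

```bash
mkdir -p pics; ls; cat > h.py <<'E'
from cell import *
import numpy as np, cv2
def cam(n):
    o=observe(); s=snapshot(n); f=192/np.tan(np.radians(s["vertical_fov"])/2)
    if n=="wrist":
        T=np.eye(4);T[:3,:3]=o["tcp_rot"];T[:3,3]=o["tcp_pos"];M=T@np.array(s["mount"]);R=M[:3,:3];c=M[:3,3]
    else:
        R=cv2.Rodrigues(np.array(s["rvec"],float))[0].T;c=-R@np.array(s["tvec"],float).ravel()
    return s,f,R,c
def ray(v,u,w,z):
    s,f,R,c=v;d=R@np.array([(u-s["cx"])/f,(w-s["cy"])/f,1.]);return c+d*(z-c[2])/d[2]
def cloud(v):
    s,f,R,c=v;Z=s["range_z"];w,u=np.mgrid[:384,:512]
    P=np.stack([(u-s["cx"])/f*Z,(w-s["cy"])/f*Z,Z],-1)@R.T+c;P[Z<=0]=np.nan;return P
def save(v,n,crop=None,k=1):
    im=v[0]["image"][:,:,::-1]
    if crop: im=im[crop[1]:crop[3],crop[0]:crop[2]]
    cv2.imwrite("pics/"+n,cv2.resize(im,None,fx=k,fy=k))
E
python3 - <<'E'
from h import *
v=cam("top");t=cam("side");print(v[3],t[3],v[1])
save(v,"top.png",None,1.5);save(t,"side.png",None,1.5)
P=cloud(v);
m=(P[...,2]>.01)&(P[...,0]>.2)&(P[...,2]<.13)
n,l,st,ce=cv2.connectedComponentsWithStats(m.astype(np.uint8))
for i in range(1,n):
    if st[i,4]>60:
        q=P[l==i];print(st[i],ce[i].round(0),np.round(np.nanmin(q,0),3),np.round(np.nanmax(q,0),3))
print(observe())
E
```

```text
pics
[ 0.4488733  -0.16138771  1.21869388] [ 0.37895855 -0.95664972  0.58086255] 393.31002957460646
[   0   29  512   30 9766] [254.  44.] [ 1.034 -1.008  0.01 ] [1.043 0.63  0.13 ]
[161  57  16  25 254] [168.  70.] [0.95  0.069 0.01 ] [0.986 0.108 0.12 ]
[195  58  23  31 419] [207.  75.] [ 0.922 -0.062  0.011] [ 0.974 -0.001  0.13 ]
[266  59  22  26 428] [277.  72.] [ 0.924 -0.279  0.01 ] [ 0.99  -0.214  0.101]
[  0  62  42  37 990] [17. 78.] [0.903 0.494 0.01 ] [0.996 0.616 0.104]
[223  62  18  24 341] [231.  73.] [ 0.931 -0.132  0.01 ] [ 0.983 -0.08   0.076]
[146  65  15  20 194] [153.  75.] [0.938 0.12  0.011] [0.97  0.156 0.107]
[293  64  44  19 637] [314.  73.] [ 0.932 -0.433  0.01 ] [ 0.982 -0.299  0.054]
[180  68  13  18 153] [185.  77.] [0.931 0.021 0.01 ] [0.965 0.052 0.097]
[ 77  72  28  16 310] [90. 79.] [0.934 0.297 0.01 ] [0.979 0.377 0.036]
[243  74  23  22 351] [254.  84.] [ 0.897 -0.211  0.01 ] [ 0.966 -0.141  0.025]
[119  82  16  28  96] [127.  96.] [0.861 0.203 0.01 ] [0.949 0.251 0.017]
[282  88  43  16 207] [303.  95.] [ 0.869 -0.398  0.01 ] [ 0.916 -0.264  0.023
[... 954 characters left out ...]
,
        1.82403280e-04,  9.00015471e+01]), 'qd': array([ 0.013593  , -0.06296025,  0.14785182, -0.03903596, -0.01580145,
       -0.01138495]), 'joint_torque': array([ 3.48248759e-04, -5.40767419e+01,  3.40541410e+01,  1.12415815e-02,
       -4.17254421e-05, -9.62027940e-06]), 'tcp_pos': array([ 0.16095423, -0.57743982,  0.1918262 ]), 'tcp_rot': array([[ 9.63286858e-01,  2.68473971e-01, -3.94190699e-04],
       [ 2.68474260e-01, -9.63285803e-01,  1.42606706e-03],
       [ 3.14358388e-06, -1.47954172e-03, -9.99998905e-01]]), 'ft_force': array([-0.14090978, -0.17959153,  0.22744942]), 'moment': array([-0.07866138, -0.02425394, -0.00918035]), 'finger_force': 0.0, 'opening': 0.0855531634564062}
```

View pics/top.png

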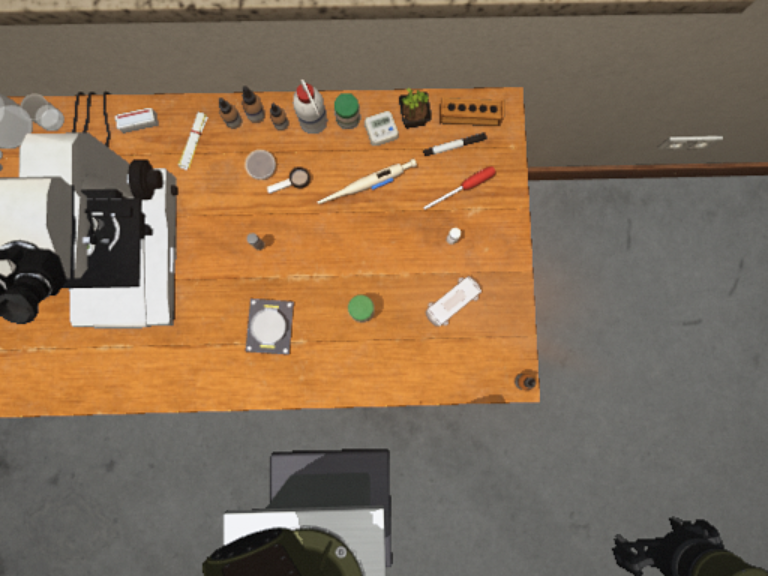

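View pics/side.png

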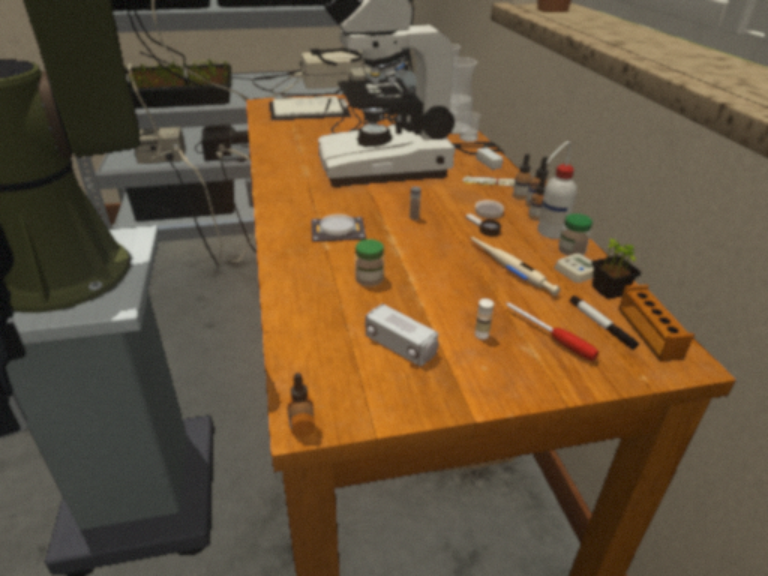

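```bash
python3 - <<'E'
from h import *
v=cam("top");im=v[0]["image"];P=cloud(v)
# weight: top face points height 0.036-0.048
m=(P[...,2]>.034)&(P[...,2]<.05)&(P[...,0]>.45)&(P[...,0]<.66)&(P[...,1]<-.22)&(P[...,1]>-.4)
w,u=np.nonzero(m);print(len(u));r=cv2.minAreaRect(P[m][:,:2].astype(np.float32)*1000);print("weight",r)
hsv=cv2.cvtColor(im,cv2.COLOR_RGB2HSV)
print("plate colors",im[217,165:195:3],im[225,150:210:5])
dm=(P[...,2]>.014)&(P[...,0]>.45)&(P[...,0]<.6)&(P[...,1]<.13)&(P[...,1]>0)
q=P[dm];print("dish",q.min(0),q.max(0),cv2.minEnclosingCircle(q[:,:2].astype(np.float32)))
dk=(im.max(2)<90)&(P[...,0]>.4)&(P[...,0]<.65)&(P[...,1]<.17)&(P[...,1]>-.05)
dk=dk.astype(np.uint8);n,l,st,ce=cv2.connectedComponentsWithStats(dk)
for i in range(1,n):
  if st[i,4]>50:
    w,u=np.nonzero(l==i);pts=np.array([ray(v,a,b,.005)[:2] for a,b in zip(u,w)],np.float32)
    print("plate?",st[i],cv2.minAreaRect(pts*1000))
E
```

```text
534
weight ((557.6435546875, -312.8512878417969), (42.14628982543945, 119.65343475341797), 37.7478141784668)
plate colors [[120 102  91]
 [206 204 201]
 [221 218 215]
 [221 218 216]
 [221 219 216]
 [222 221 215]
 [223 220 216]
 [222 219 215]
 [217 213 209]
 [ 80  73  72]] [[192 119  52]
 [195 122  55]
 [194 119  52]
 [104 101 108]
 [168 164 166]
 [224 221 218]
 [225 222 218]
 [228 225 222]
 [109 104 106]
 [201 127  55]
 [202 133  68]
 [195 122  56]]
dish [0.48237655 0.02870498 0.0140752 ] [0.55046107 0.09920499 0.02596368] ((0.5134268999099731, 0.05980753153562546), 0.041166480630636215)
```

The top view shows the plate with the dish at about (270,327), the weight lying oblique at (454,302), the jar at (360,308), the vials at (255,242) and (454,235), and the dropper at (525,381). The side view agrees with this. Dish first, at about (0.515, 0.063).

```bash
cat >> h.py <<'E'
from scipy.spatial.transform import Rotation as Ro
def go(p,yaw):
    "slide, rz and rotvec to reach TCP p, tool down, tool x at world yaw (deg)"
    o=observe();R=np.array(o["tcp_rot"]);y=np.radians(yaw)
    X=np.array([np.cos(y),np.sin(y),0]);Z=np.array([0,0,-1.]);T=np.stack([X,np.cross(Z,X),Z],1)
    print("slide",(R.T@(np.array(p)-o["tcp_pos"])).round(4),"rot",Ro.from_matrix(R.T@T).as_rotvec(degrees=True).round(2),"tcp",np.round(o["tcp_pos"],4),"t",o["t"])
E
python3 -c "
from h import *
go([.515,.063,.25],90)"
```

```text
slide [ 0.513  -0.522  -0.0574] rot [-7.000e-02 -5.000e-02 -7.443e+01] tcp [ 0.1609 -0.5775  0.1919] t 0.15
```

Request:
apply_moves(
  jaw=[100, 100, 100, 100, 100, 100, 100, 100],
  slide=[
    [0, 0, -0.03],
    [0.03, -0.03, -0.058],
    [0.06, -0.06, -0.058],
    [0.09, -0.09, -0.058],
    [0.12, -0.122, -0.058],
    [0.15, -0.152, -0.058],
    [0.18, -0.183, -0.058],
    [0.21, -0.214, -0.058],
  ],
  rotation=[
    [0, 0, 0],
    [0, 0, -5],
    [0, 0, -10],
    [0, 0, -15],
    [0, 0, -20],
    [0, 0, -25],
    [0, 0, -30],
    [0, 0, -35],
  ],
)

```text
t: 0.95
tcp_pos: [0.3063, -0.3138, 0.2505]
tcp_rot: [[0.633, 0.774, 0.0], [0.774, -0.633, 0.0], [0.0, 0.0, -1.0]]
ft_force: [1.0, -0.1, 0.1]
opening: 0.0852
finger_force: 0.0
```

```bash
python3 -c "
from h import *
go([.515,.063,.25],90)"
```

```text
slide [ 0.4238 -0.0768  0.0005] rot [ 1.000e-02 -0.000e+00 -3.925e+01] tcp [ 0.3063 -0.3138  0.2505] t 0.95
```

Request:
apply_moves(
  jaw=[100, 100, 100, 100, 100, 100, 100, 100],
  slide=[
    [0.06, -0.011, 0],
    [0.12, -0.022, 0],
    [0.18, -0.033, 0],
    [0.24, -0.043, 0],
    [0.3, -0.054, 0],
    [0.36, -0.065, 0],
    [0.424, -0.077, 0],
    [0.424, -0.077, 0],
  ],
  rotation=[
    [0, 0, -6],
    [0, 0, -12],
    [0, 0, -18],
    [0, 0, -24],
    [0, 0, -30],
    [0, 0, -36],
    [0, 0, -39.2],
    [0, 0, -39.2],
  ],
)

```text
t: 1.75
tcp_pos: [0.5012, 0.036, 0.2505]
tcp_rot: [[0.002, 1.0, 0.0], [1.0, -0.002, -0.0], [-0.0, 0.0, -1.0]]
ft_force: [0.9, -0.4, 0.7]
opening: 0.0852
finger_force: 0.0
```

```bash
python3 - <<'E'
from h import *
v=cam("wrist");save(v,"w1.png",None,1.5);P=cloud(v);print(v[3],v[2].round(2))
for lo,hi in((.015,.03),(.0035,.03)):
  m=(P[...,2]>lo)&(P[...,2]<hi)&(P[...,0]>.42)&(P[...,0]<.61)&(P[...,1]<.15)&(P[...,1]>-.03)
  n,l,st,ce=cv2.connectedComponentsWithStats(m.astype(np.uint8));i=1+st[1:,4].argmax()
  q=P[l==i];print(st[i],cv2.minAreaRect(q[:,:2].astype(np.float32)*1000),cv2.minEnclosingCircle(q[:,:2].astype(np.float32)))
go([.515,.063,.25],90)
E
```

```text
[0.50078902 0.10992905 0.43141359] [[ 1.   -0.   -0.  ]
 [-0.   -0.96 -0.29]
 [-0.    0.29 -0.96]]
[ 241   94   61   61 2882] ((517.3575439453125, 65.79705810546875), (70.32443237304688, 71.29000091552734), 89.81096649169922) ((0.5173730254173279, 0.06579069048166275), 0.03590308502316475)
[ 225   82   96   82 6176] ((517.87841796875, 65.45024871826172), (89.73804473876953, 109.55774688720703), 84.45310974121094) ((0.5182417631149292, 0.0655016154050827), 0.06958145648241043)
slide [0.0207 0.0105 0.0001] rot [ 0.11 -0.29  0.09] tcp [0.5045 0.0423 0.25  ] t 1.8
```

View pics/w1.png

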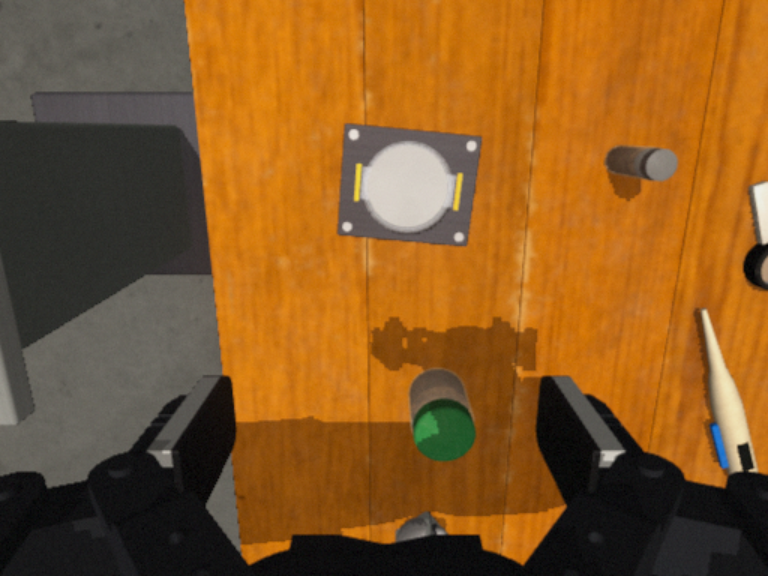

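The wrist view shows the dish at (408,186) on the plate, with the jar at (443,428) and vial_l at (645,163). I'll go above the dish and measure how far back the open fingertips stand.

Request:
apply_moves(
  jaw=[100, 100, 100, 100, 100, 100, 100, 100],
  slide=[
    [0.02, 0.01, 0.03],
    [0.0235, 0.0128, 0.07],
    [0.0235, 0.0128, 0.11],
    [0.0235, 0.0128, 0.15],
    [0.0235, 0.0128, 0.19],
    [0.0235, 0.0128, 0.2],
    [0.0235, 0.0128, 0.2],
    [0.0235, 0.0128, 0.2],
  ],
  rotation=[
    [0, 0, 0],
    [0, 0, 0],
    [0, 0, 0],
    [0, 0, 0],
    [0, 0, 0],
    [0, 0, 0],
    [0, 0, 0],
    [0, 0, 0],
  ],
)

```text
t: 2.6
tcp_pos: [0.5148, 0.0574, 0.0522]
tcp_rot: [[0.004, 1.0, 0.002], [1.0, -0.004, 0.0], [0.0, 0.002, -1.0]]
ft_force: [-1.0, 0.3, 0.6]
opening: 0.0854
finger_force: 0.0
```

```bash
python3 - <<'E'
from h import *
o=observe();v=cam("wrist");P=cloud(v);q=(P-o["tcp_pos"])@np.array(o["tcp_rot"])
Z=v[0]["range_z"]
for s in(-1,1):
  m=(abs(s*q[...,1]-.05)<.012)&(abs(q[...,0])<.012)&(q[...,2]>-.05)&(q[...,2]<.03)
  print(s,m.sum(),np.sort(q[m][:,2])[-8:].round(4))
  k=m&(q[...,2]>-.03);print(q[k].round(3)[::25])
go([.5174,.0658,.0],90)
E
```

```text
-1 0 []
[]
1 0 []
[]
slide [0.0083 0.0017 0.0527] rot [ 0.18 -0.02 -0.23] tcp [0.5155 0.0575 0.0527] t 2.65
```

Request:
apply_moves(
  jaw=[100, 100, 100, 100, 100, 100, 100, 100],
  slide=[
    [0.008, 0.0017, 0],
    [0.008, 0.0017, 0.012],
    [0.008, 0.0017, 0.024],
    [0.008, 0.0017, 0.034],
    [0.008, 0.0017, 0.042],
    [0.008, 0.0017, 0.048],
    [0.008, 0.0017, 0.05],
    [0.008, 0.0017, 0.05],
  ],
  rotation=[
    [0, 0, 0],
    [0, 0, 0],
    [0, 0, 0],
    [0, 0, 0],
    [0, 0, 0],
    [0, 0, 0],
    [0, 0, 0],
    [0, 0, 0],
  ],
)

```text
t: 3.45
tcp_pos: [0.5151, 0.0652, 0.0002]
tcp_rot: [[0.004, 1.0, -0.001], [1.0, -0.004, -0.0], [-0.0, -0.001, -1.0]]
ft_force: [-0.0, -0.5, 0.1]
opening: 0.0854
finger_force: 0.0
```

```bash
python3 - <<'E'
from h import *
v=cam("side");save(v,"s1.png",(180,100,300,200),6)
go([.5174,.0658,.0],90)
E
```

```text
slide [0.0005 0.002  0.0006] rot [-0.    0.   -0.23] tcp [0.5154 0.0653 0.0006] t 3.5
```

View pics/s1.png

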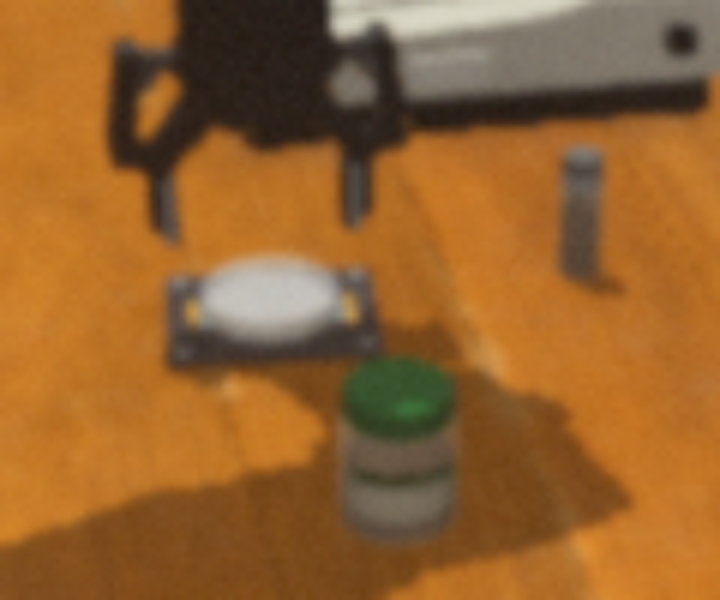

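The side view shows the fingertips at about (170,240) and (357,222) in the crop, apparently high above the dish. I'll compute their height.

```bash
python3 - <<'E'
from h import *
v=cam("side");P=cloud(v)
for c in((170,236),(357,218),(272,275)):
  u,w=180+c[0]/6,100+c[1]/6
  a=ray(v,u,w,.3);c0=v[3];print(c,(c0+(a-c0)*(.0653-c0[1])/(a[1]-c0[1])).round(3),P[int(w),int(u)].round(3))
for w in range(118,143,3): print(P[w,205:212:2].round(3).tolist())
print(observe()["tcp_pos"])
E
```

```text
(170, 236) [0.47  0.065 0.052] [0.468 0.059 0.057]
(357, 218) [0.566 0.065 0.053] [0.562 0.055 0.06 ]
(272, 275) [0.521 0.065 0.025] [0.523 0.084 0.018]
[[0.487, 0.341, -0.001], [0.471, 0.079, 0.116], [0.475, 0.063, 0.122], [0.481, 0.057, 0.125]]
[[0.465, 0.08, 0.106], [0.47, 0.076, 0.108], [0.474, 0.05, 0.119], [nan, nan, nan]]
[[0.463, 0.062, 0.105], [0.468, 0.054, 0.108], [0.474, 0.059, 0.105], [0.48, 0.058, 0.105]]
[[0.461, 0.053, 0.1], [0.467, 0.056, 0.098], [0.492, 0.258, 0.001], [0.499, 0.257, 0.001]]
[[0.461, 0.062, 0.086], [0.467, 0.055, 0.089], [0.489, 0.23, 0.003], [0.496, 0.235, -0.0]]
[[0.461, 0.062, 0.076], [0.466, 0.058, 0.078], [0.486, 0.21, 0.002], [0.493, 0.208, 0.002]]
[[0.46, 0.058, 0.068], [0.466, 0.055, 0.069], [0.484, 0.191, -0.0], [0.49, 0.187, 0.001]]
[[0.468, 0.169, 0.001], [0.465, 0.057, 0.058], [0.471, 0.055, 0.058], [0.488, 0.167, 0.0]]
[[0.466, 0.149, 0.0], [0.472, 0.147, 0.001], [0.479, 0.147, 0.0], [0.485, 0.147, -0.0]]
[0.51563059 0.06535056 0.000842  ]
```

```bash
python3 - <<'E'
from h import *
o=observe();print(o["t"],o["tcp_pos"],o["joints"].round(2))
v=cam("wrist");P=cloud(v);Z=v[0]["range_z"];print(v[3])
print("table z",P[20:200:40,100:420:60,2].round(3))
save(v,"w2.png",None,1.2)
s=cam("side");Q=cloud(s);print(Q[130:146,207].round(3)[::3],Q[143:146,225].round(3))
E
```

```text
3.55 [0.51563059 0.06535056 0.000842  ] [  7.22  18.6  -29.02  42.36  -0.    97.46]
[0.51527741 0.13922642 0.18172411]
table z [[-0.     0.    -0.    -0.    -0.001 -0.001]
 [-0.001 -0.001  0.    -0.    -0.    -0.001]
 [-0.     0.001 -0.    -0.001  0.    -0.002]
 [ 0.    -0.001  0.003  0.001 -0.     0.   ]
 [-0.001  0.     0.018  0.018  0.003 -0.001]]
[[ 0.467  0.057  0.088]
 [ 0.466  0.058  0.078]
 [ 0.466  0.057  0.068]
 [ 0.465  0.058  0.057]
 [ 0.472  0.147  0.001]
 [ 0.47   0.131 -0.002]] [[0.524 0.088 0.022]
 [0.524 0.089 0.019]
 [0.522 0.081 0.02 ]]
```

View pics/w2.png

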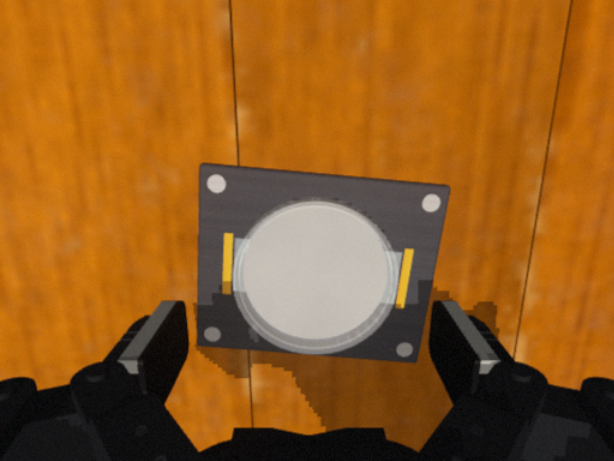

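The wrist view shows the dish centred at (316,272) and fingertips clearly above the plate. Side-view depth puts the tips about 53 mm above the reported TCP height. I'll descend in small steps and watch the force.

Request:
apply_moves(
  jaw=[100, 100, 100, 100, 100, 100, 100, 100],
  slide=[
    [0.0005, 0.002, 0.001],
    [0.0005, 0.002, 0.002],
    [0.0005, 0.002, 0.003],
    [0.0005, 0.002, 0.004],
    [0.0005, 0.002, 0.005],
    [0.0005, 0.002, 0.006],
    [0.0005, 0.002, 0.006],
    [0.0005, 0.002, 0.006],
  ],
  rotation=[
    [0, 0, 0],
    [0, 0, 0],
    [0, 0, 0],
    [0, 0, 0],
    [0, 0, 0],
    [0, 0, 0],
    [0, 0, 0],
    [0, 0, 0],
  ],
)

```text
t: 4.45
tcp_pos: [0.5173, 0.0658, -0.0054]
tcp_rot: [[0.004, 1.0, -0.0], [1.0, -0.004, -0.0], [-0.0, -0.0, -1.0]]
ft_force: [-0.2, 0.0, 0.9]
opening: 0.0855
finger_force: 0.0
```

```bash
python3 - <<'E'
from h import *
o=observe();print(o["tcp_pos"],o["ft_force"])
s=cam("side");Q=cloud(s)
m=(abs(Q[...,1]-.06)<.02)&(abs(Q[...,0]-.466)<.012)&(Q[...,2]>.022)
w,u=np.nonzero(m);print(w.max(),np.nanmin(Q[m][:,2]))
m=(abs(Q[...,0]-.54)<.03)&(abs(Q[...,1]+.126)<.035)&(Q[...,2]>.02);print("jar top",np.nanpercentile(Q[m][:,2],[50,90,98]))
w=cam("wrist");print(w[1],w[0]["cx"],w[0]["mount"])
E
```

```text
[ 0.51730436  0.06583728 -0.00544442] [-0.17008347  0.04057951  0.85105965]
141 0.04857180996948729
jar top [0.05539388 0.07092063 0.07178891]
344.45902700077266 256.89526576645085 [[ 5.05540804e-04 -9.56654143e-01 -2.91226022e-01  7.38819830e-02]
 [ 9.99999774e-01  6.12542617e-04 -2.76248468e-04 -5.84917803e-04]
 [ 4.42662590e-04 -2.91225816e-01  9.56654236e-01 -1.80878767e-01]
 [ 0.00000000e+00  0.00000000e+00  0.00000000e+00  1.00000000e+00]]
```

Side depth confirms it: the open fingertips sit about 53 mm above the reported TCP, so I'll use that measured offset.

Request:
apply_moves(
  jaw=[100, 100, 100, 100, 100, 100, 100, 100],
  slide=[
    [0, 0, 0.006],
    [0, 0, 0.012],
    [0, 0, 0.018],
    [0, 0, 0.023],
    [0, 0, 0.027],
    [0, 0, 0.03],
    [0, 0, 0.03],
    [0, 0, 0.03],
  ],
  rotation=[
    [0, 0, 0],
    [0, 0, 0],
    [0, 0, 0],
    [0, 0, 0],
    [0, 0, 0],
    [0, 0, 0],
    [0, 0, 0],
    [0, 0, 0],
  ],
)

```text
t: 5.35
tcp_pos: [0.5174, 0.0658, -0.0354]
tcp_rot: [[0.004, 1.0, -0.0], [1.0, -0.004, -0.0], [-0.0, -0.0, -1.0]]
ft_force: [-0.8, -0.4, -0.3]
opening: 0.0855
finger_force: 0.0
```

```bash
cat >> h.py <<'E'
def tips(n=1):
    o=observe();s=cam("side");Q=cloud(s);q=(Q-o["tcp_pos"])@np.array(o["tcp_rot"])
    for sg in(-1,1):
        m=(abs(q[...,0])<.02)&(abs(sg*q[...,1]-.047)<.015)&(Q[...,2]>.02)
        if m.any(): print("tip",sg,np.nanmin(Q[m][:,2]).round(4),np.nanmin(sg*q[m][:,1]).round(4),np.nanmax(sg*q[m][:,1]).round(4))
    print(o["tcp_pos"].round(4),o["ft_force"].round(2),o["opening"]);return s
E
python3 - <<'E'
from h import *
s=tips()
E
```

```text
tip -1 0.0207 0.0321 0.0619
tip 1 0.0205 0.0321 0.0618
[ 0.5174  0.0658 -0.0354] [-0.78 -0.37 -0.3 ] 0.08549047770492488
```

Request:
apply_moves(
  jaw=[100, 100, 90, 75, 65, 60, 60, 60],
  slide=[
    [0, 0, 0.003],
    [0, 0, 0.005],
    [0, 0, 0.005],
    [0, 0, 0.005],
    [0, 0, 0.005],
    [0, 0, 0.005],
    [0, 0, 0.005],
    [0, 0, 0.005],
  ],
  rotation=[
    [0, 0, 0],
    [0, 0, 0],
    [0, 0, 0],
    [0, 0, 0],
    [0, 0, 0],
    [0, 0, 0],
    [0, 0, 0],
    [0, 0, 0],
  ],
  force=25,
)

```text
t: 6.2
tcp_pos: [0.5175, 0.0658, -0.0401]
tcp_rot: [[0.004, 1.0, 0.0], [1.0, -0.004, 0.0], [0.0, 0.0, -1.0]]
ft_force: [-1.4, -0.2, 5.8]
opening: 0.0658
finger_force: 30.8
```

Request:
apply_moves(
  jaw=[60, 60, 60, 60, 60, 60, 60, 60],
  slide=[
    [0, 0, -0.003],
    [0, 0, -0.008],
    [0, 0, -0.014],
    [0, 0, -0.02],
    [0, 0, -0.026],
    [0, 0, -0.03],
    [0, 0, -0.03],
    [0, 0, -0.03],
  ],
  rotation=[
    [0, 0, 0],
    [0, 0, 0],
    [0, 0, 0],
    [0, 0, 0],
    [0, 0, 0],
    [0, 0, 0],
    [0, 0, 0],
    [0, 0, 0],
  ],
)

```text
t: 7.0
tcp_pos: [0.5174, 0.0659, -0.0103]
tcp_rot: [[0.004, 1.0, 0.0], [1.0, -0.004, 0.0], [0.0, 0.0, -1.0]]
ft_force: [0.5, -0.4, -0.8]
opening: 0.0653
finger_force: 27.9
```

```bash
python3 - <<'E'
from h import *
s=tips();save(s,"s2.png",(180,100,300,200),5)
go([.5174,.166,-.01],90)
E
```

```text
tip -1 0.0371 0.032 0.0619
tip 1 0.039 0.0321 0.0616
[ 0.5174  0.0659 -0.0103] [ 0.54 -0.36 -0.84] 0.06534610147985287
slide [ 0.1002 -0.0002 -0.0005] rot [-0.01  0.   -0.23] tcp [ 0.5172  0.0658 -0.0105] t 7.05
```

View pics/s2.png

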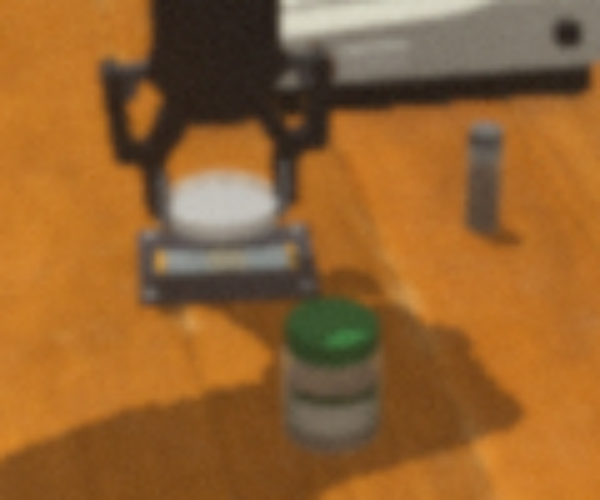

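The side view shows the dish held level above the plate at (220,205) in the crop. I'll move it 95 mm to +y and lower it onto the table.

Request:
apply_moves(
  jaw=[60, 60, 60, 60, 60, 60, 60, 60],
  slide=[
    [0.01, 0, 0],
    [0.025, 0, 0],
    [0.045, 0, 0],
    [0.065, 0, 0],
    [0.08, 0, 0],
    [0.09, 0, 0],
    [0.095, 0, 0],
    [0.095, 0, 0],
  ],
  rotation=[
    [0, 0, 0],
    [0, 0, 0],
    [0, 0, 0],
    [0, 0, 0],
    [0, 0, 0],
    [0, 0, 0],
    [0, 0, 0],
    [0, 0, 0],
  ],
)

```text
t: 7.85
tcp_pos: [0.5176, 0.1614, -0.0105]
tcp_rot: [[0.003, 1.0, -0.0], [1.0, -0.003, -0.0], [-0.0, -0.0, -1.0]]
ft_force: [0.2, -1.1, 0.1]
opening: 0.0658
finger_force: 27.9
```

Request:
apply_moves(
  jaw=[60, 60, 60, 60, 60, 60, 60, 60],
  slide=[
    [0, 0, 0.006],
    [0, 0, 0.012],
    [0, 0, 0.018],
    [0, 0, 0.024],
    [0, 0, 0.029],
    [0, 0, 0.032],
    [0, 0, 0.034],
    [0, 0, 0.034],
  ],
  rotation=[
    [0, 0, 0],
    [0, 0, 0],
    [0, 0, 0],
    [0, 0, 0],
    [0, 0, 0],
    [0, 0, 0],
    [0, 0, 0],
    [0, 0, 0],
  ],
)

```text
t: 8.65
tcp_pos: [0.5176, 0.1608, -0.0447]
tcp_rot: [[0.004, 1.0, -0.0], [1.0, -0.004, -0.0], [-0.0, -0.0, -1.0]]
ft_force: [-0.7, 0.3, 0.4]
opening: 0.0653
finger_force: 27.9
```

Request:
apply_moves(
  jaw=[70, 80, 90, 100, 100, 100, 100, 100],
  slide=[
    [0, 0, 0],
    [0, 0, 0],
    [0, 0, 0],
    [0, 0, 0],
    [0, 0, 0],
    [0, 0, 0],
    [0, 0, -0.01],
    [0, 0, -0.03],
  ],
  rotation=[
    [0, 0, 0],
    [0, 0, 0],
    [0, 0, 0],
    [0, 0, 0],
    [0, 0, 0],
    [0, 0, 0],
    [0, 0, 0],
    [0, 0, 0],
  ],
)

```text
t: 9.45
tcp_pos: [0.5162, 0.1604, -0.0149]
tcp_rot: [[0.004, 1.0, -0.003], [1.0, -0.004, -0.001], [-0.001, -0.003, -1.0]]
ft_force: [0.9, 0.5, -0.0]
opening: 0.0853
finger_force: 0.0
```

Request:
apply_moves(
  jaw=[100, 100, 100, 100, 100, 100, 100, 100],
  slide=[
    [0, 0, -0.04],
    [0, 0, -0.08],
    [-0.03, 0, -0.12],
    [-0.07, 0.005, -0.15],
    [-0.11, 0.01, -0.17],
    [-0.15, 0.015, -0.17],
    [-0.19, 0.02, -0.17],
    [-0.23, 0.02, -0.17],
  ],
  rotation=[
    [0, 0, 0],
    [0, 0, 0],
    [0, 0, -5],
    [0, 0, -10],
    [0, 0, -15],
    [0, 0, -20],
    [0, 0, -25],
    [0, 0, -30],
  ],
)

```text
t: 10.25
tcp_pos: [0.5374, -0.0709, 0.1569]
tcp_rot: [[-0.5, 0.866, 0.002], [0.866, 0.5, -0.0], [-0.001, 0.002, -1.0]]
ft_force: [0.5, -0.7, -0.0]
opening: 0.0854
finger_force: 0.0
```

```bash
python3 - <<'E'
from h import *
v=cam("top");P=cloud(v);print(np.round(cv2.minEnclosingCircle(P[(P[...,2]>.009)&(P[...,2]<.03)&(abs(P[...,0]-.517)<.05)&(abs(P[...,1]-.16)<.05)][:,:2].astype(np.float32))[0],4))
go([.5576,-.3129,.16],127.7)
E
```

```text
[0.5139 0.1838]
slide [-0.2151 -0.1001 -0.0022] rot [-0.09  0.27 -7.75] tcp [ 0.537  -0.0765  0.1567] t 10.3
```

Request:
apply_moves(
  jaw=[100, 100, 100, 100, 100, 100, 100, 100],
  slide=[
    [-0.04, -0.018, 0],
    [-0.08, -0.036, 0],
    [-0.12, -0.054, 0],
    [-0.16, -0.072, 0],
    [-0.19, -0.088, 0],
    [-0.21, -0.097, 0],
    [-0.213, -0.1, 0],
    [-0.213, -0.1, 0],
  ],
  rotation=[
    [0, 0, -2],
    [0, 0, -4],
    [0, 0, -6],
    [0, 0, -7.7],
    [0, 0, -7.7],
    [0, 0, -7.7],
    [0, 0, -7.7],
    [0, 0, -7.7],
  ],
)

```text
t: 11.1
tcp_pos: [0.5554, -0.3039, 0.1558]
tcp_rot: [[-0.607, 0.794, -0.0], [0.794, 0.607, 0.0], [0.001, 0.0, -1.0]]
ft_force: [0.4, 0.3, 0.2]
opening: 0.0853
finger_force: 0.0
```

```bash
python3 - <<'E'
from h import *
o=observe();v=cam("wrist");P=cloud(v);save(v,"w3.png",None,1.2)
q=P.copy()
m=(P[...,2]>.036)&(P[...,2]<.05)&(abs(P[...,0]-.5576)<.08)&(abs(P[...,1]+.313)<.08)
n,l,st,ce=cv2.connectedComponentsWithStats(m.astype(np.uint8));i=1+st[1:,4].argmax()
print(st[i],np.nanmedian(P[l==i][:,2]),cv2.minAreaRect(P[l==i][:,:2].astype(np.float32)*1000))
go([.5576,-.3129,.16],127.7)
E
```

```text
[ 230  114   50  128 5760] 0.04142209953220635 ((557.9986572265625, -311.604248046875), (42.049739837646484, 118.68517303466797), 37.54337692260742)
slide [-0.0091 -0.0043 -0.0042] rot [ 0.01 -0.04 -0.24] tcp [ 0.5555 -0.303   0.1558] t 11.15
```

View pics/w3.png

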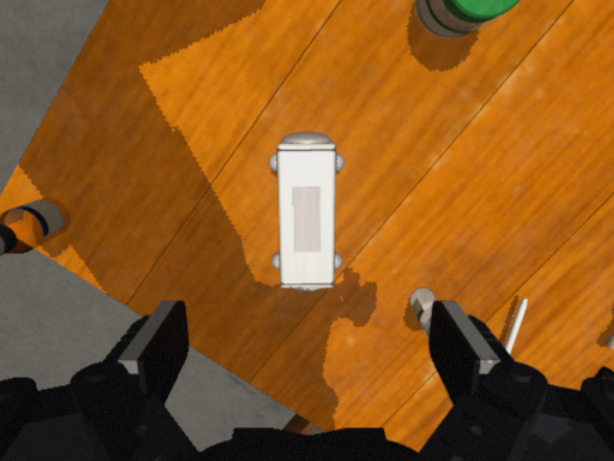

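The wrist view shows the weight upright in the frame, with one button pair at (273,163)/(340,163) and the other at (276,261)/(336,261). I'll cast those onto z = 21 mm.

```bash
python3 - <<'E'
from h import *
v=cam("wrist")
a=[ray(v,x/1.2,y/1.2,.021) for x,y in((273,163),(341,163),(276,261),(336,261))]
A=(a[0]+a[1])/2;B=(a[2]+a[3])/2;d=A-B;print(A,B,(A+B)/2,np.linalg.norm(d),np.degrees(np.arctan2(d[1],d[0])))
go([*A[:2],.02],127.5);go([*B[:2],.02],127.5)
E
```

```text
[ 0.53532561 -0.27955617  0.021     ] [ 0.58320955 -0.34344863  0.021     ] [ 0.55926758 -0.3115024   0.021     ] 0.07984433272275661 126.84957584543803
slide [ 0.0306 -0.0021  0.1359] rot [ 0.01 -0.03  0.01] tcp [ 0.5556 -0.3026  0.1558] t 11.2
slide [-0.0493 -0.003   0.1358] rot [ 0.01 -0.03  0.01] tcp [ 0.5556 -0.3026  0.1558] t 11.2
```

Request:
apply_moves(
  jaw=[100, 100, 100, 100, 100, 100, 100, 100],
  slide=[
    [0.01, -0.0025, 0.02],
    [0.02, -0.0025, 0.05],
    [0.0305, -0.0025, 0.09],
    [0.0305, -0.0025, 0.12],
    [0.0305, -0.0025, 0.135],
    [0.0305, -0.0025, 0.136],
    [0.0305, -0.0025, 0.136],
    [0.0305, -0.0025, 0.136],
  ],
  rotation=[
    [0, 0, 0],
    [0, 0, 0],
    [0, 0, 0],
    [0, 0, 0],
    [0, 0, 0],
    [0, 0, 0],
    [0, 0, 0],
    [0, 0, 0],
  ],
)

```text
t: 12.0
tcp_pos: [0.5365, -0.2811, 0.0211]
tcp_rot: [[-0.609, 0.793, 0.002], [0.793, 0.609, -0.001], [-0.002, 0.001, -1.0]]
ft_force: [1.4, -0.2, -0.0]
opening: 0.0852
finger_force: 0.0
```

```bash
python3 - <<'E'
from h import *
v=cam("wrist");save(v,"w4.png",None,1.2)
go([.5347,-.2797,-.042],127.4)
E
```

```text
slide [ 0.0026 -0.0005  0.0633] rot [0.07 0.14 0.1 ] tcp [ 0.5366 -0.2814  0.0213] t 12.05
```

View pics/w4.png

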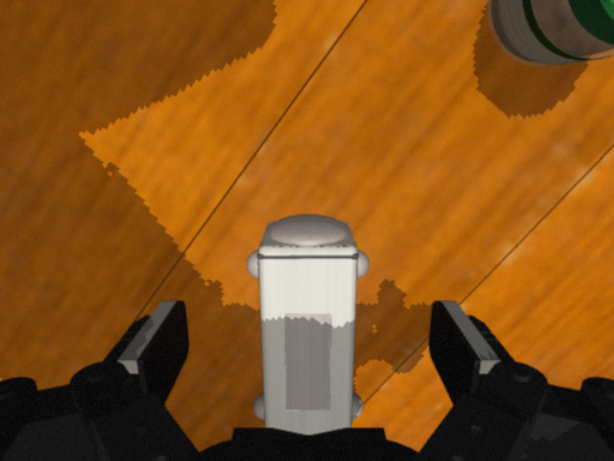

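The fingers straddle the bar symmetrically: bar at column 308, tips at 187 and 430.

Request:
apply_moves(
  jaw=[100, 100, 100, 100, 100, 100, 100, 100],
  slide=[
    [0.0025, -0.0005, 0.01],
    [0.0025, -0.0005, 0.022],
    [0.0025, -0.0005, 0.034],
    [0.0025, -0.0005, 0.045],
    [0.0025, -0.0005, 0.053],
    [0.0025, -0.0005, 0.059],
    [0.0025, -0.0005, 0.062],
    [0.0025, -0.0005, 0.062],
  ],
  rotation=[
    [0, 0, 0],
    [0, 0, 0],
    [0, 0, 0],
    [0, 0, 0],
    [0, 0, 0],
    [0, 0, 0],
    [0, 0, 0],
    [0, 0, 0],
  ],
)

```text
t: 12.85
tcp_pos: [0.5331, -0.2793, -0.0428]
tcp_rot: [[-0.608, 0.794, -0.001], [0.794, 0.608, 0.0], [0.001, -0.0, -1.0]]
ft_force: [-0.2, 0.9, -0.1]
opening: 0.0855
finger_force: 0.0
```

Request:
apply_moves(
  jaw=[85, 70, 60, 50, 45, 45, 45, 45],
  slide=[
    [0, 0, 0],
    [0, 0, 0],
    [0, 0, 0],
    [0, 0, 0],
    [0, 0, 0],
    [0, 0, 0],
    [0, 0, 0],
    [0, 0, 0],
  ],
  rotation=[
    [0, 0, 0],
    [0, 0, 0],
    [0, 0, 0],
    [0, 0, 0],
    [0, 0, 0],
    [0, 0, 0],
    [0, 0, 0],
    [0, 0, 0],
  ],
  force=30,
)

```text
t: 13.65
tcp_pos: [0.5342, -0.2794, -0.0414]
tcp_rot: [[-0.609, 0.793, 0.002], [0.793, 0.609, -0.0], [-0.001, 0.001, -1.0]]
ft_force: [-0.7, 2.3, 5.1]
opening: 0.0554
finger_force: 30.8
```

Request:
apply_moves(
  jaw=[45, 45, 45, 45, 45, 45, 45, 45],
  slide=[
    [0, 0, -0.003],
    [0, 0, -0.007],
    [0, 0, -0.011],
    [0, 0, -0.015],
    [0, 0, -0.015],
    [0, 0, -0.015],
    [0, 0, -0.015],
    [0, 0, -0.015],
  ],
  rotation=[
    [0, 0, 0],
    [0, 0, 0],
    [0, 0, 0],
    [0, 0, 0],
    [0, 0, 0],
    [0, 0, 0],
    [0, 0, 0],
    [0, 0, 0],
  ],
)

```text
t: 14.45
tcp_pos: [0.5331, -0.2793, -0.0276]
tcp_rot: [[-0.608, 0.794, -0.0], [0.794, 0.608, 0.0], [0.0, -0.0, -1.0]]
ft_force: [-0.1, 0.6, -3.6]
opening: 0.0555
finger_force: 32.5
```

```bash
python3 - <<'E'
from h import *
for i in range(8):
  o=observe();print(o["ft_force"].round(2),o["joint_torque"].round(2)[1:4],o["tcp_pos"].round(4));v=cam("side")
save(v,"s3.png",(230,180,310,260),5)
E
```

```text
[-0.09  0.62 -3.55] [-6.050e+01  2.915e+01 -5.000e-02] [ 0.5331 -0.2793 -0.0276]
[ 0.33  0.26 -3.3 ] [-6.046e+01  2.913e+01 -5.000e-02] [ 0.5331 -0.2793 -0.0276]
[-0.95 -0.26 -3.74] [-6.044e+01  2.911e+01 -5.000e-02] [ 0.5332 -0.2794 -0.0276]
[-0.19  0.25 -3.86] [-6.042e+01  2.911e+01 -5.000e-02] [ 0.5332 -0.2793 -0.0276]
[ 0.67  0.42 -4.46] [-6.041e+01  2.910e+01 -5.000e-02] [ 0.5333 -0.2794 -0.0275]
[-0.39  0.33 -4.4 ] [-6.041e+01  2.911e+01 -5.000e-02] [ 0.5333 -0.2794 -0.0275]
[ 0.24  0.68 -3.49] [-6.040e+01  2.911e+01 -5.000e-02] [ 0.5333 -0.2794 -0.0274]
[ 0.51  0.75 -3.31] [-6.040e+01  2.911e+01 -5.000e-02] [ 0.5333 -0.2794 -0.0274]
```

View pics/s3.png

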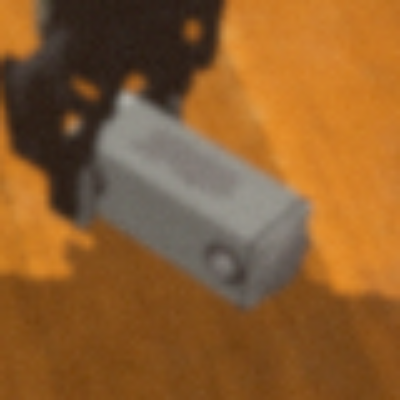

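```bash
python3 - <<'E'
from h import *
v=cam("side");P=cloud(v);c=np.array([.5587,-.3115]);a=np.array([-.607,.794])
d=P[...,:2]-c;s=d@a;t=d@np.array([a[1],-a[0]])
for lo in np.arange(-.07,.05,.02):
  m=(s>lo)&(s<lo+.02)&(abs(t)<.022)&(P[...,2]>.0);print(lo.round(2),m.sum(),np.nanpercentile(P[m][:,2],[2,50,90]).round(4))
print(np.mean([observe()["moment"]],0),np.degrees(np.arcsin(.014/.1)))
E
```

```text
-0.07 232 [0.0001 0.0301 0.0463]
-0.05 196 [0.0007 0.047  0.0494]
-0.03 454 [0.001  0.3266 0.4654]
-0.01 1645 [0.0219 0.292  0.4211]
0.01 747 [0.0178 0.1874 0.3978]
0.03 217 [2.000e-04 5.710e-02 3.027e-01]
[0.07423849 0.06313248 0.02018414] 8.047846247311515
```

The far end rests on the table with the bar tilted about 8°, and the lift takes about 3.75 N. That makes the gripped end (toward the jar) the heavy one. I'll put it down and take the other pair.

Request:
apply_moves(
  jaw=[45, 45, 45, 45, 45, 60, 80, 100],
  slide=[
    [0, 0, 0.004],
    [0, 0, 0.008],
    [0, 0, 0.012],
    [0, 0, 0.0145],
    [0, 0, 0.0145],
    [0, 0, 0.0145],
    [0, 0, 0.0145],
    [0, 0, 0.0145],
  ],
  rotation=[
    [0, 0, 0],
    [0, 0, 0],
    [0, 0, 0],
    [0, 0, 0],
    [0, 0, 0],
    [0, 0, 0],
    [0, 0, 0],
    [0, 0, 0],
  ],
)

```text
t: 15.7
tcp_pos: [0.534, -0.2798, -0.0417]
tcp_rot: [[-0.608, 0.794, 0.001], [0.794, 0.608, -0.001], [-0.001, 0.0, -1.0]]
ft_force: [0.1, 0.4, -0.1]
opening: 0.0809
finger_force: 0.0
```

Request:
apply_moves(
  jaw=[100, 100, 100, 100, 100, 100, 100, 100],
  slide=[
    [0, 0, 0],
    [0, 0, 0],
    [0, 0, -0.02],
    [0, 0, -0.04],
    [0, 0, -0.06],
    [0, 0, -0.08],
    [0, 0, -0.1],
    [0, 0, -0.1],
  ],
  rotation=[
    [0, 0, 0],
    [0, 0, 0],
    [0, 0, 0],
    [0, 0, 0],
    [0, 0, 0],
    [0, 0, 0],
    [0, 0, 0],
    [0, 0, 0],
  ],
)

```text
t: 16.5
tcp_pos: [0.5356, -0.2806, 0.0611]
tcp_rot: [[-0.608, 0.794, 0.005], [0.794, 0.608, -0.002], [-0.005, 0.002, -1.0]]
ft_force: [0.3, -0.9, -0.3]
opening: 0.0854
finger_force: 0.0
```

```bash
python3 - <<'E'
from h import *
v=cam("wrist");P=cloud(v)
m=(P[...,2]>.036)&(P[...,2]<.05)&(abs(P[...,0]-.5576)<.08)&(abs(P[...,1]+.313)<.08)
n,l,st,ce=cv2.connectedComponentsWithStats(m.astype(np.uint8));i=1+st[1:,4].argmax()
q=P[l==i];r=cv2.minAreaRect(q[:,:2].astype(np.float32)*1000);print(st[i],r)
a=np.radians(r[2]+90);d=np.array([np.cos(a),np.sin(a)]);s=q[:,:2]@d
print("far ends along axis",s.min(),s.max())
go([.5587+.0243,-.3115-.0318,-.042],127.4)
E
```

```text
[  220   174    70   163 10016] ((556.4425048828125, -310.9346008300781), (42.12693786621094, 118.56146240234375), 37.695045471191406)
far ends along axis -0.6455574264126064 -0.5269959646452912
slide [-0.0793 -0.0002  0.1016] rot [0.07 0.16 0.07] tcp [ 0.5346 -0.2801  0.0594] t 16.55
```

Request:
apply_moves(
  jaw=[100, 100, 100, 100, 100, 100, 100, 100],
  slide=[
    [-0.015, 0, 0],
    [-0.04, 0, 0],
    [-0.065, 0, 0],
    [-0.078, 0, 0],
    [-0.078, 0, 0.01],
    [-0.078, 0, 0.025],
    [-0.078, 0, 0.04],
    [-0.078, 0, 0.04],
  ],
  rotation=[
    [0, 0, 0],
    [0, 0, 0],
    [0, 0, 0],
    [0, 0, 0],
    [0, 0, 0],
    [0, 0, 0],
    [0, 0, 0],
    [0, 0, 0],
  ],
)

```text
t: 17.35
tcp_pos: [0.5776, -0.339, 0.014]
tcp_rot: [[-0.609, 0.793, -0.006], [0.793, 0.609, 0.003], [0.006, -0.002, -1.0]]
ft_force: [-0.5, 0.4, -0.9]
opening: 0.0852
finger_force: 0.0
```

```bash
python3 - <<'E'
from h import *
go([.582,-.3425,-.042],127.4)
E
```

```text
slide [-0.0058  0.0015  0.056 ] rot [-0.14 -0.35  0.1 ] tcp [ 0.5776 -0.339   0.014 ] t 17.35
```

```bash
python3 - <<'E'
from h import *
for i in range(4): snapshot("side")
go([.582,-.3425,-.042],127.4)
E
```

```text
slide [-0.0016  0.      0.0605] rot [0.01 0.03 0.09] tcp [ 0.581  -0.3412  0.0185] t 17.55
```

Request:
apply_moves(
  jaw=[100, 100, 100, 100, 100, 100, 100, 100],
  slide=[
    [-0.0015, 0, 0.01],
    [-0.0015, 0, 0.022],
    [-0.0015, 0, 0.034],
    [-0.0015, 0, 0.045],
    [-0.0015, 0, 0.053],
    [-0.0015, 0, 0.058],
    [-0.0015, 0, 0.06],
    [-0.0015, 0, 0.06],
  ],
  rotation=[
    [0, 0, 0],
    [0, 0, 0],
    [0, 0, 0],
    [0, 0, 0],
    [0, 0, 0],
    [0, 0, 0],
    [0, 0, 0],
    [0, 0, 0],
  ],
)

```text
t: 18.35
tcp_pos: [0.5817, -0.3425, -0.0421]
tcp_rot: [[-0.608, 0.794, -0.0], [0.794, 0.608, 0.0], [0.0, -0.0, -1.0]]
ft_force: [-0.1, 0.3, 0.6]
opening: 0.0857
finger_force: 0.0
```

Request:
apply_moves(
  jaw=[85, 70, 60, 50, 45, 45, 45, 45],
  slide=[
    [0, 0, 0],
    [0, 0, 0],
    [0, 0, 0],
    [0, 0, 0],
    [0, 0, 0],
    [0, 0, 0],
    [0, 0, 0],
    [0, 0, 0],
  ],
  rotation=[
    [0, 0, 0],
    [0, 0, 0],
    [0, 0, 0],
    [0, 0, 0],
    [0, 0, 0],
    [0, 0, 0],
    [0, 0, 0],
    [0, 0, 0],
  ],
  force=30,
)

```text
t: 19.15
tcp_pos: [0.5823, -0.3427, -0.0408]
tcp_rot: [[-0.608, 0.794, 0.001], [0.794, 0.608, -0.0], [-0.001, 0.001, -1.0]]
ft_force: [-1.2, 0.6, 5.2]
opening: 0.0554
finger_force: 30.8
```

Request:
apply_moves(
  jaw=[45, 45, 45, 45, 45, 45, 45, 45],
  slide=[
    [0, 0, -0.003],
    [0, 0, -0.007],
    [0, 0, -0.011],
    [0, 0, -0.015],
    [0, 0, -0.015],
    [0, 0, -0.015],
    [0, 0, -0.015],
    [0, 0, -0.015],
  ],
  rotation=[
    [0, 0, 0],
    [0, 0, 0],
    [0, 0, 0],
    [0, 0, 0],
    [0, 0, 0],
    [0, 0, 0],
    [0, 0, 0],
    [0, 0, 0],
  ],
)

```text
t: 19.95
tcp_pos: [0.5819, -0.3429, -0.0269]
tcp_rot: [[-0.608, 0.794, 0.0], [0.794, 0.608, -0.001], [-0.001, -0.0, -1.0]]
ft_force: [0.2, -1.0, -2.1]
opening: 0.0556
finger_force: 32.2
```

```bash
python3 - <<'E'
from h import *
f=[]
for i in range(6): f.append(observe()["ft_force"]);snapshot("side")
print(np.mean(f,0));go([.582,-.3425,.11],127.4)
E
```

```text
[ 0.28620372 -1.09048664 -1.8926456 ]
slide [ 0.      0.0002 -0.1368] rot [0.   0.02 0.07] tcp [ 0.5819 -0.3427 -0.0268] t 20.25
```

The light end takes 1.9 N, which confirms it. I'll raise the bar along its arc so that the heavy end pivots on the table.

Request:
apply_moves(
  jaw=[45, 45, 45, 45, 45, 45, 45, 45],
  slide=[
    [0.003, 0, -0.01],
    [0.007, 0, -0.022],
    [0.012, 0, -0.034],
    [0.02, 0, -0.046],
    [0.03, 0, -0.057],
    [0.041, 0, -0.067],
    [0.056, 0, -0.077],
    [0.07, 0, -0.086],
  ],
  rotation=[
    [0, 0, 0],
    [0, 0, 0],
    [0, 0, 0],
    [0, 0, 0],
    [0, 0, 0],
    [0, 0, 0],
    [0, 0, 0],
    [0, 0, 0],
  ],
)

```text
t: 21.05
tcp_pos: [0.5383, -0.2859, 0.06]
tcp_rot: [[-0.608, 0.794, 0.0], [0.794, 0.608, 0.0], [-0.0, 0.0, -1.0]]
ft_force: [0.1, 0.5, -4.1]
opening: 0.0552
finger_force: 32.5
```

Request:
apply_moves(
  jaw=[45, 45, 45, 45, 45, 45, 45, 45],
  slide=[
    [0.01, 0, -0.006],
    [0.02, 0, -0.012],
    [0.024, 0, -0.02],
    [0.026, 0, -0.03],
    [0.026, 0, -0.04],
    [0.026, 0, -0.05],
    [0.026, 0, -0.055],
    [0.026, 0, -0.055],
  ],
  rotation=[
    [0, 0, 0],
    [0, 0, 0],
    [0, 0, 0],
    [0, 0, 0],
    [0, 0, 0],
    [0, 0, 0],
    [0, 0, 0],
    [0, 0, 0],
  ],
)

```text
t: 21.85
tcp_pos: [0.5242, -0.2669, 0.1152]
tcp_rot: [[-0.608, 0.794, 0.002], [0.794, 0.608, -0.001], [-0.002, 0.001, -1.0]]
ft_force: [0.0, -0.2, -3.8]
opening: 0.0554
finger_force: 32.6
```

```bash
python3 - <<'E'
from h import *
f=[]
for i in range(4): f.append(observe()["ft_force"]);v=cam("side")
save(v,"s4.png",(200,100,340,260),3.5);print(np.mean(f,0))
go([.518,.0655,.12],84.5)
E
```

```text
[-0.51599752  0.05543945 -4.14637647]
slide [ 0.2662  0.1979 -0.0064] rot [-5.000e-02 -4.000e-02  4.297e+01] tcp [ 0.5229 -0.2662  0.1135] t 22.05
```

View pics/s4.png

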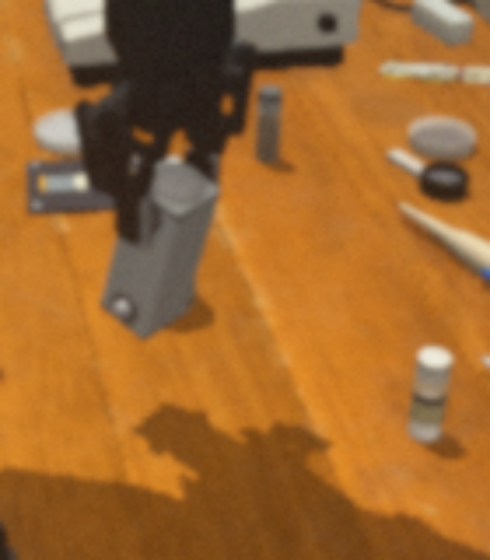

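The side view shows the bar hanging near (165,250) in the crop, heavy end down and leaning somewhat. I'll raise it clear of the jar and measure the lean.

Request:
apply_moves(
  jaw=[45, 45, 45, 45, 45, 45, 45, 45],
  slide=[
    [0, 0, -0.005],
    [0, 0, -0.015],
    [0, 0, -0.027],
    [0, 0, -0.04],
    [0, 0, -0.05],
    [0, 0, -0.057],
    [0, 0, -0.06],
    [0, 0, -0.06],
  ],
  rotation=[
    [0, 0, 0],
    [0, 0, 0],
    [0, 0, 0],
    [0, 0, 0],
    [0, 0, 0],
    [0, 0, 0],
    [0, 0, 0],
    [0, 0, 0],
  ],
)

```text
t: 22.85
tcp_pos: [0.5235, -0.2664, 0.1746]
tcp_rot: [[-0.608, 0.794, 0.001], [0.794, 0.608, -0.0], [-0.001, 0.0, -1.0]]
ft_force: [0.1, 0.5, -3.4]
opening: 0.055
finger_force: 32.6
```

```bash
cat >> h.py <<'E'
def hang(show=True):
    "bar seen from the side camera: per height slice, tool-frame x,y of the visible surface; face normals"
    o=observe();v=cam("side");P=cloud(v);R=np.array(o["tcp_rot"]);q=(P-o["tcp_pos"])@R
    im=v[0]["image"].astype(int);g=(im.max(2)-im.min(2)<40)&(im.max(2)>60)
    d=0.04
    m=g&(q[...,2]>-.035)&(q[...,2]<.06)&(abs(q[...,0])<.06)&(abs(q[...,1])<.04)
    pts=P[m]
    # two-plane split by normals
    rng=np.random.default_rng(0);rest=pts
    for k in range(2):
        best=None
        for _ in range(400):
            a=rest[rng.choice(len(rest),3,False)];n=np.cross(a[1]-a[0],a[2]-a[0])
            if np.linalg.norm(n)<2e-4: continue
            n/=np.linalg.norm(n);i=abs((rest-a[0])@n)<.002
            if best is None or i.sum()>best.sum(): best=i
        b=rest[best];c=b.mean(0);n=np.linalg.svd(b-c)[2][2];nt=R.T@n
        print("plane",best.sum(),"tool n",nt.round(3),"centre tool",(R.T@(c-o["tcp_pos"])).round(4),"off",round(float(nt@(R.T@(c-o["tcp_pos"]))),4));rest=rest[~best]
    print(o["t"],o["tcp_pos"].round(4),len(pts))
E
python3 - <<'E'
from h import *
for i in range(4): hang()
E
```

```text
plane 330 tool n [0.002 1.    0.011] centre tool [ 0.0105 -0.0208 -0.0054] off -0.0209
plane 245 tool n [-0.966  0.001  0.257] centre tool [-0.0063 -0.0014  0.0002] off 0.0061
22.85 [ 0.5235 -0.2664  0.1746] 620
plane 341 tool n [0.025 1.    0.01 ] centre tool [ 0.0103 -0.0209 -0.0043] off -0.0207
plane 246 tool n [ 0.968  0.002 -0.25 ] centre tool [-0.0066 -0.0013 -0.0002] off -0.0063
22.9 [ 0.5232 -0.2663  0.174 ] 622
plane 354 tool n [-0.01  -1.    -0.008] centre tool [ 0.0103 -0.0208 -0.0046] off 0.0207
plane 243 tool n [ 0.968 -0.009 -0.253] centre tool [-0.0065 -0.0009 -0.0002] off -0.0062
22.95 [ 0.523  -0.2662  0.1737] 623
plane 349 tool n [0.015 1.    0.013] centre tool [ 0.0104 -0.0208 -0.005 ] off -0.0207
plane 241 tool n [-0.966 -0.002  0.258] centre tool [-0.0063 -0.001   0.0003] off 0.0062
23.0 [ 0.5229 -0.2661  0.1735] 621
```

```bash
cat >> h.py <<'E'
PV=np.array([-.001,0,-.0618])
def gop(p,yaw,tilt):
    "as go, but for the pivot at p and the tool tilted about its own y"
    o=observe();R=np.array(o["tcp_rot"]);T=(Ro.from_euler("z",yaw,degrees=True)*Ro.from_matrix(np.diag([1,-1,-1]))*Ro.from_euler("y",tilt,degrees=True)).as_matrix()
    print("slide",(R.T@(np.array(p)-T@PV-o["tcp_pos"])).round(4),"rot",Ro.from_matrix(R.T@T).as_rotvec(degrees=True).round(2),"pivot",(o["tcp_pos"]+R@PV).round(4),"t",round(o["t"],2))
E
python3 - <<'E'
from h import *
v=cam("top");P=cloud(v);im=v[0]["image"].astype(int)
m=(im.max(2)-im.min(2)<45)&(P[...,0]>.44)&(P[...,0]<.6)&(P[...,1]>-.01)&(P[...,1]<.22)
m=cv2.morphologyEx(m.astype(np.uint8),cv2.MORPH_OPEN,np.ones((2,2)))
n,l,st,ce=cv2.connectedComponentsWithStats(m)
for i in range(1,n):
  if st[i,4]<100: continue
  w,u=np.nonzero(l==i)
  for z in(.005,.014):
    q=np.array([ray(v,a,b,z)[:2] for a,b in zip(u,w)],np.float32);print(st[i],z,cv2.minAreaRect(q*1000),cv2.minEnclosingCircle(q))
gop([.523,-.266,.235],127.4,-14.8)
gop([.518,.0655,.22],127.4,-14.8)
E
```

```text
[165 200  32  37 977] 0.005 ((513.6437377929688, 60.98908996582031), (88.12752532958984, 108.26924133300781), 84.31848907470703) ((0.5142401456832886, 0.060581620782613754), 0.06805872917175293)
[165 200  32  37 977] 0.014 ((513.1633911132812, 59.340084075927734), (87.47403717041016, 107.46639251708984), 84.31848907470703) ((0.5137554407119751, 0.05893562734127045), 0.06755480170249939)
[138 209  23  22 402] 0.005 ((511.9649353027344, 156.8989715576172), (67.72039031982422, 64.39613342285156), 88.54056549072266) ((0.512312650680542, 0.1574265956878662), 0.03498721495270729)
[138 209  23  22 402] 0.014 ((511.4970703125, 154.53875732421875), (67.21814727783203, 63.91862487792969), 88.54085540771484) ((0.5118421912193298, 0.15506240725517273), 0.03472845256328583)
slide [-0.0148  0.0001 -0.0015] rot [ -0.02 -14.86   0.08] pivot [ 0.5235 -0.2669  0.2353] t 23.1
slide [0.2513 0.1979 0.0136] rot [ -0.02 -14.86   0.08] pivot [ 0.5235 -0.2669  0.2353] t 23.1
```

Request:
apply_moves(
  jaw=[45, 45, 45, 45, 45, 45, 45, 45],
  slide=[
    [-0.002, 0, 0],
    [-0.005, 0, 0],
    [-0.0075, 0, -0.001],
    [-0.01, 0, -0.001],
    [-0.0125, 0, -0.0015],
    [-0.0148, 0, -0.0015],
    [-0.0148, 0, -0.0015],
    [-0.0148, 0, -0.0015],
  ],
  rotation=[
    [0, -2, 0],
    [0, -5, 0],
    [0, -7.5, 0],
    [0, -10, 0],
    [0, -12.5, 0],
    [0, -14.8, 0],
    [0, -14.8, 0],
    [0, -14.8, 0],
  ],
)

```text
t: 23.9
tcp_pos: [0.5318, -0.2776, 0.1753]
tcp_rot: [[-0.589, 0.793, 0.154], [0.767, 0.609, -0.202], [-0.254, -0.0, -0.967]]
ft_force: [-0.2, -0.1, -4.1]
opening: 0.0552
finger_force: 32.7
```

```bash
cat >> h.py <<'E'
def lean():
    "side view: face planes of the bar in world axes"
    import io,contextlib
    hang();o=observe();print("tool z",np.array(o["tcp_rot"])[:,2].round(3))
E
python3 - <<'E'
from h import *
for i in range(2): hang()
gop([.518,.0655,.22],127.4,-14.8)
E
```

```text
plane 360 tool n [-0.017 -1.    -0.011] centre tool [ 0.0148 -0.0208 -0.0056] off 0.0206
plane 308 tool n [-0.941  0.001  0.339] centre tool [-0.0016 -0.0011 -0.0009] off 0.0012
23.9 [ 0.5318 -0.2776  0.1753] 703
plane 358 tool n [-0.03  -1.    -0.004] centre tool [ 0.0133 -0.0207 -0.0055] off 0.0203
plane 302 tool n [-0.946  0.003  0.325] centre tool [-0.0021 -0.0003 -0.0005] off 0.0018
23.95 [ 0.5321 -0.2779  0.1755] 702
slide [ 0.2619  0.1976 -0.0528] rot [ 0.01 -0.05  0.06] pivot [ 0.5234 -0.2664  0.2356] t 24.0
```

Request:
apply_moves(
  jaw=[45, 45, 45, 45, 45, 45, 45, 45],
  slide=[
    [0.004, 0.003, -0.001],
    [0.013, 0.01, -0.003],
    [0.028, 0.021, -0.006],
    [0.047, 0.036, -0.01],
    [0.068, 0.051, -0.014],
    [0.089, 0.067, -0.018],
    [0.11, 0.083, -0.022],
    [0.131, 0.099, -0.026],
  ],
  rotation=[
    [0, 0, 0],
    [0, 0, 0],
    [0, 0, 0],
    [0, 0, 0],
    [0, 0, 0],
    [0, 0, 0],
    [0, 0, 0],
    [0, 0, 0],
  ],
)

```text
t: 24.8
tcp_pos: [0.5296, -0.1102, 0.1673]
tcp_rot: [[-0.588, 0.793, 0.156], [0.767, 0.609, -0.202], [-0.255, 0.0, -0.967]]
ft_force: [0.6, -0.3, -3.9]
opening: 0.0553
finger_force: 32.7
```

Request:
apply_moves(
  jaw=[45, 45, 45, 45, 45, 45, 45, 45],
  slide=[
    [0.021, 0.016, -0.004],
    [0.042, 0.032, -0.008],
    [0.063, 0.048, -0.012],
    [0.084, 0.063, -0.016],
    [0.103, 0.078, -0.02],
    [0.118, 0.089, -0.024],
    [0.127, 0.096, -0.026],
    [0.131, 0.099, -0.027],
  ],
  rotation=[
    [0, 0, 0],
    [0, 0, 0],
    [0, 0, 0],
    [0, 0, 0],
    [0, 0, 0],
    [0, 0, 0],
    [0, 0, 0],
    [0, 0, 0],
  ],
)

```text
t: 25.6
tcp_pos: [0.527, 0.0556, 0.1599]
tcp_rot: [[-0.589, 0.793, 0.156], [0.766, 0.61, -0.202], [-0.255, 0.0, -0.967]]
ft_force: [-0.1, -0.8, -4.7]
opening: 0.0555
finger_force: 32.8
```

```bash
python3 - <<'E'
from h import *
for i in range(4): hang() if i%3==0 else snapshot("side")
gop([.518,.0655,.13],127.4,-14.8)
E
```

```text
plane 208 tool n [-0.94   0.002  0.341] centre tool [-0.0012 -0.0022 -0.0002] off 0.001
plane 148 tool n [0.005 1.    0.011] centre tool [ 0.0166 -0.0211 -0.0053] off -0.021
25.6 [0.527  0.0556 0.1599] 430
plane 215 tool n [-0.947 -0.01   0.322] centre tool [-0.0016 -0.0019 -0.0003] off 0.0014
plane 146 tool n [-0.021 -1.    -0.013] centre tool [ 0.0132 -0.0211 -0.0058] off 0.0208
25.75 [0.527  0.054  0.1599] 421
slide [0.0231 0.0001 0.0869] rot [-0.01  0.02  0.05] pivot [0.518  0.0654 0.2199] t 25.8
```

```bash
python3 - <<'E'
from h import *
gop([.518,.0655,.125],127.4,-19.3)
E
```

```text
slide [0.0195 0.0001 0.0916] rot [-0.01 -4.48  0.05] pivot [0.518  0.0654 0.2199] t 25.8
```

Request:
apply_moves(
  jaw=[45, 45, 45, 45, 45, 45, 45, 45],
  slide=[
    [0.002, 0, 0.01],
    [0.005, 0, 0.025],
    [0.009, 0, 0.042],
    [0.013, 0, 0.06],
    [0.016, 0, 0.076],
    [0.0185, 0, 0.087],
    [0.0195, 0, 0.0915],
    [0.0195, 0, 0.0915],
  ],
  rotation=[
    [0, -0.5, 0],
    [0, -1.5, 0],
    [0, -2.5, 0],
    [0, -3.5, 0],
    [0, -4, 0],
    [0, -4.5, 0],
    [0, -4.5, 0],
    [0, -4.5, 0],
  ],
)

```text
t: 26.6
tcp_pos: [0.529, 0.0499, 0.0655]
tcp_rot: [[-0.574, 0.794, 0.199], [0.749, 0.608, -0.263], [-0.33, -0.002, -0.944]]
ft_force: [0.0, 0.2, -3.1]
opening: 0.0554
finger_force: 32.8
```

```bash
python3 - <<'E'
from h import *
for i in range(4): hang() if i%3==0 else snapshot("side")
v=cam("side");P=cloud(v);d=np.linalg.norm(P[...,:2]-[.518,.0655],axis=-1)
gop([.518,.0655,.110],127.4,-19.3)
E
```

```text
plane 196 tool n [-0.934 -0.006  0.358] centre tool [ 0.0013 -0.0034  0.003 ] off -0.0001
plane 147 tool n [-0.017 -1.    -0.003] centre tool [ 0.019  -0.021  -0.0026] off 0.0207
26.6 [0.529  0.0499 0.0655] 555
plane 180 tool n [-0.947 -0.03   0.32 ] centre tool [ 0.0014 -0.0023  0.0047] off 0.0002
plane 147 tool n [-0.012  1.     0.019] centre tool [ 0.02   -0.0215 -0.0001] off -0.0217
26.75 [0.5305 0.0505 0.0672] 545
slide [ 0.0052 -0.001   0.015 ] rot [0.09 0.03 0.03] pivot [0.5187 0.0661 0.1259] t 26.85
```

The bar is now vertical within about 1°. I'll lower it slowly onto the glass.

Request:
apply_moves(
  jaw=[45, 45, 45, 45, 45, 45, 45, 45],
  slide=[
    [0.001, -0.001, 0.003],
    [0.002, -0.001, 0.006],
    [0.003, -0.001, 0.009],
    [0.0045, -0.001, 0.012],
    [0.005, -0.001, 0.0135],
    [0.0052, -0.001, 0.0145],
    [0.0052, -0.001, 0.015],
    [0.0052, -0.001, 0.015],
  ],
  rotation=[
    [0, 0, 0],
    [0, 0, 0],
    [0, 0, 0],
    [0, 0, 0],
    [0, 0, 0],
    [0, 0, 0],
    [0, 0, 0],
    [0, 0, 0],
  ],
)

```text
t: 27.65
tcp_pos: [0.5291, 0.0499, 0.0506]
tcp_rot: [[-0.574, 0.794, 0.201], [0.749, 0.608, -0.262], [-0.331, 0.0, -0.944]]
ft_force: [0.3, 0.1, -4.2]
opening: 0.0554
finger_force: 32.9
```

Request:
apply_moves(
  jaw=[45, 45, 45, 45, 45, 45, 45, 45],
  slide=[
    [0.0002, 0, 0.0005],
    [0.0003, 0, 0.001],
    [0.0005, 0, 0.0015],
    [0.0006, 0, 0.002],
    [0.0006, 0, 0.002],
    [0.0006, 0, 0.002],
    [0.0006, 0, 0.002],
    [0.0006, 0, 0.002],
  ],
  rotation=[
    [0, 0, 0],
    [0, 0, 0],
    [0, 0, 0],
    [0, 0, 0],
    [0, 0, 0],
    [0, 0, 0],
    [0, 0, 0],
    [0, 0, 0],
  ],
)

```text
t: 28.45
tcp_pos: [0.5303, 0.0493, 0.05]
tcp_rot: [[-0.573, 0.794, 0.203], [0.749, 0.608, -0.264], [-0.333, 0.001, -0.943]]
ft_force: [-1.4, -1.4, 7.1]
opening: 0.0554
finger_force: 33.3
```

```bash
python3 - <<'E'
from h import *
f=[]
for i in range(6): f.append(observe()["ft_force"]);snapshot("side")
print(np.array(f)[:,2].round(2));hang()
gop([.518,.0655,.1077],127.4,-19.3)
E
```

```text
[7.1  6.86 6.25 7.87 7.16 6.4 ]
plane 191 tool n [-0.93  -0.058  0.363] centre tool [ 0.0022 -0.0039  0.0031] off -0.0007
plane 163 tool n [-0.337 -0.007 -0.941] centre tool [ 0.0112 -0.0021  0.0433] off -0.0445
28.75 [0.5303 0.0492 0.0499] 582
slide [0.0011 0.0001 0.0006] rot [0.08 0.16 0.03] pivot [0.5183 0.0648 0.1086] t 28.8
```

Request:
apply_moves(
  jaw=[45, 45, 45, 45, 45, 45, 45, 45],
  slide=[
    [-0.0002, 0, -0.0005],
    [-0.0004, 0, -0.001],
    [-0.0004, 0, -0.0011],
    [-0.0004, 0, -0.0011],
    [-0.0004, 0, -0.0011],
    [-0.0004, 0, -0.0011],
    [-0.0004, 0, -0.0011],
    [-0.0004, 0, -0.0011],
  ],
  rotation=[
    [0, 0, 0],
    [0, 0, 0],
    [0, 0, 0],
    [0, 0, 0],
    [0, 0, 0],
    [0, 0, 0],
    [0, 0, 0],
    [0, 0, 0],
  ],
)

```text
t: 29.6
tcp_pos: [0.5296, 0.0499, 0.05]
tcp_rot: [[-0.574, 0.794, 0.202], [0.749, 0.608, -0.262], [-0.331, 0.001, -0.944]]
ft_force: [-1.1, -0.6, 5.4]
opening: 0.0553
finger_force: 33.2
```

```bash
python3 - <<'E'
from h import *
print(np.mean([ (observe()["ft_force"],snapshot("top"))[0] for i in range(4)],0))
v=cam("top");P=cloud(v)
gop([.518,.0655,.1077],127.4,-19.3)
E
```

```text
[-1.08093764 -0.46857454  5.21842688]
slide [0.0003 0.0003 0.0009] rot [0.05 0.03 0.05] pivot [0.5176 0.0653 0.1086] t 29.85
```

Request:
apply_moves(
  jaw=[45, 45, 45, 45, 45, 45, 45, 45],
  slide=[
    [-0.0002, 0, -0.0005],
    [-0.0004, 0, -0.001],
    [-0.0005, 0, -0.0013],
    [-0.0005, 0, -0.0013],
    [-0.0005, 0, -0.0013],
    [-0.0005, 0, -0.0013],
    [-0.0005, 0, -0.0013],
    [-0.0005, 0, -0.0013],
  ],
  rotation=[
    [0, 0, 0],
    [0, 0, 0],
    [0, 0, 0],
    [0, 0, 0],
    [0, 0, 0],
    [0, 0, 0],
    [0, 0, 0],
    [0, 0, 0],
  ],
)

```text
t: 30.65
tcp_pos: [0.5289, 0.0498, 0.0509]
tcp_rot: [[-0.574, 0.794, 0.201], [0.749, 0.608, -0.262], [-0.33, -0.0, -0.944]]
ft_force: [0.9, -0.7, -4.0]
opening: 0.0553
finger_force: 32.9
```

Request:
apply_moves(
  jaw=[45, 45, 45, 60, 75, 90, 100, 100],
  slide=[
    [0.0001, 0, 0.0004],
    [0.0002, 0, 0.0006],
    [0.0002, 0, 0.0006],
    [0.0002, 0, 0.0006],
    [0.0002, 0, 0.0006],
    [0.0002, 0, 0.0006],
    [0.0002, 0, 0.0006],
    [0.0002, 0, 0.0006],
  ],
  rotation=[
    [0, 0, 0],
    [0, 0, 0],
    [0, 0, 0],
    [0, 0, 0],
    [0, 0, 0],
    [0, 0, 0],
    [0, 0, 0],
    [0, 0, 0],
  ],
)

```text
t: 31.45
tcp_pos: [0.5296, 0.0499, 0.0508]
tcp_rot: [[-0.574, 0.794, 0.202], [0.749, 0.608, -0.262], [-0.331, 0.001, -0.944]]
ft_force: [0.4, 0.7, 0.8]
opening: 0.0855
finger_force: 0.0
```

Request:
apply_moves(
  jaw=[100, 100, 100, 100, 100, 100, 100, 100],
  slide=[
    [0, 0, 0],
    [0, 0, 0],
    [-0.003, 0, -0.01],
    [-0.01, 0, -0.03],
    [-0.019, 0, -0.055],
    [-0.03, 0, -0.085],
    [-0.037, 0, -0.105],
    [-0.037, 0, -0.105],
  ],
  rotation=[
    [0, 0, 0],
    [0, 0, 0],
    [0, 0, 0],
    [0, 0, 0],
    [0, 0, 0],
    [0, 0, 0],
    [0, 0, 0],
    [0, 0, 0],
  ],
)

```text
t: 32.25
tcp_pos: [0.5319, 0.0503, 0.1662]
tcp_rot: [[-0.572, 0.794, 0.207], [0.75, 0.608, -0.261], [-0.333, 0.006, -0.943]]
ft_force: [0.6, 0.5, -0.2]
opening: 0.0855
finger_force: 0.0
```

```bash
python3 - <<'E'
from h import *
o=observe();print(o["tcp_pos"],o["ft_force"])
for k in range(2):
  v=cam("side");P=cloud(v);d=np.linalg.norm(P[...,:2]-[.518,.0655],axis=-1)
  for lo in(.01,.04,.07,.10,.12):
    m=(d<.06)&(P[...,2]>lo)&(P[...,2]<min(lo+.03,.134));q=P[m];print(lo,m.sum(),q.mean(0).round(4),q.min(0).round(4),q.max(0).round(4))
  for i in range(5): snapshot("side")
E
```

```text
[0.53192542 0.05033343 0.16616941] [ 0.5736371   0.48590075 -0.21422398]
0.01 144 [0.5129 0.0484 0.0264] [0.4884 0.0347 0.0108] [0.5449 0.0672 0.0399]
0.04 161 [0.5127 0.0478 0.0553] [0.4869 0.0314 0.0402] [0.5414 0.0677 0.07  ]
0.07 166 [0.5129 0.0455 0.0851] [0.4856 0.0308 0.07  ] [0.5421 0.0635 0.1   ]
0.1 217 [0.5108 0.0465 0.117 ] [0.4858 0.0292 0.1   ] [0.5391 0.0793 0.1299]
0.12 99 [0.5119 0.0508 0.1249] [0.486  0.0307 0.12  ] [0.5389 0.0793 0.1299]
0.01 145 [0.5129 0.0482 0.0266] [0.4885 0.0331 0.0123] [0.5442 0.0702 0.0398]
0.04 160 [0.5128 0.0478 0.0552] [0.4869 0.03   0.0403] [0.5418 0.0673 0.0699]
0.07 168 [0.5127 0.0457 0.0848] [0.4852 0.0302 0.0701] [0.5423 0.064  0.0997]
0.1 217 [0.5107 0.0463 0.1168] [0.4857 0.0283 0.1005] [0.5387 0.0834 0.1298]
0.12 96 [0.5118 0.0515 0.1248] [0.4865 0.0313 0.1202] [0.5385 0.0834 0.1309]
```

```bash
python3 - <<'E'
from h import *
go([.56,.01,.29],127.4)
E
```

```text
slide [-0.0899  0.0003 -0.1048] rot [-0.02 19.29  0.08] tcp [0.5291 0.0496 0.1614] t 32.85
```

Request:
apply_moves(
  jaw=[100, 100, 100, 100, 100, 100, 100, 100],
  slide=[
    [-0.01, 0, -0.03],
    [-0.02, 0, -0.06],
    [-0.035, 0, -0.08],
    [-0.055, 0, -0.095],
    [-0.075, 0, -0.1],
    [-0.09, 0, -0.105],
    [-0.09, 0, -0.105],
    [-0.09, 0, -0.105],
  ],
  rotation=[
    [0, 0, 0],
    [0, 2, 0],
    [0, 6, 0],
    [0, 10, 0],
    [0, 14, 0],
    [0, 19.3, 0],
    [0, 19.3, 0],
    [0, 19.3, 0],
  ],
)

```text
t: 33.65
tcp_pos: [0.5602, 0.0089, 0.2899]
tcp_rot: [[-0.607, 0.795, -0.001], [0.795, 0.607, -0.0], [-0.0, -0.001, -1.0]]
ft_force: [0.6, 0.0, -0.2]
opening: 0.0857
finger_force: 0.0
```

```bash
python3 - <<'E'
from h import *
for i in range(4): snapshot("wrist")
o=observe();print(o["tcp_pos"],o["t"]);v=cam("wrist");P=cloud(v)
m=(P[...,2]>.118)&(P[...,2]<.136)&(abs(P[...,0]-.518)<.08)&(abs(P[...,1]-.0655)<.08);q=P[m]
print(m.sum(),cv2.minAreaRect(q[:,:2].astype(np.float32)*1000),np.median(q[:,2]),q[:,2].max())
A=np.c_[q[:,:2],np.ones(len(q))]
im=v[0]["image"].astype(int)
for lo,hi,c in((.0035,.012,(.518,.0655)),(.009,.02,(.517,.162))):
  k=(P[...,2]>lo)&(P[...,2]<hi)&(abs(P[...,0]-c[0])<.068)&(abs(P[...,1]-c[1])<.055)
  n,l,st,ce=cv2.connectedComponentsWithStats(k.astype(np.uint8));i=1+st[1:,4].argmax();b=P[l==i]
  print(st[i,4],cv2.minAreaRect(b[:,:2].astype(np.float32)*1000),np.median(b[:,2]),b[:,2].std())
E
```

```text
[0.55898845 0.01077377 0.29037528] 33.85
1855 ((513.2119140625, 56.40886306762695), (43.026729583740234, 41.03319549560547), 37.59072494506836) 0.1250449245274946 0.13070182810264608
3403 ((517.6808471679688, 64.93110656738281), (89.54130554199219, 109.7745361328125), 84.4460220336914) 0.0046295533642028985 0.0007208956928143224
2819 ((518.8194580078125, 157.4705047607422), (71.078857421875, 63.694984436035156), 37.73604965209961) 0.01361663752741693 0.0009141919777785023
```

```bash
python3 - <<'E'
from h import *
v=cam("side");P=cloud(v);m=(P[...,2]>.015)&(P[...,2]<.12)&(np.linalg.norm(P[...,:2]-[.514,.058],axis=-1)<.045);p=P[m]
R=Ro.from_euler("z",37.5,degrees=True).as_matrix();q=(p-[.5132,.0564,0])@R
ok=True
for ax in(0,1):
  for s in(-1,1):
    k=abs(s*q[:,ax]-.021)<.007
    k&=abs(q[:,1-ax])<.017
    if k.sum()>60:
      c=np.polyfit(q[k,2],q[k,ax],1);print(ax,s,k.sum(),"lean",c[0].round(3),"axis at mid height",(np.polyval(c,.0677)-s*.021).round(4));ok&=abs(c[0])<.08
print(observe()["finger_force"],ok)
if ok: print(job_done())
E
```

```text
0 -1 226 lean -0.048 axis at mid height 0.0035
1 -1 239 lean -0.031 axis at mid height 0.0038
0.0 True
the job is handed in; nothing more can be done
None
```

The dish is on the table beside the plate, and the weight stands heavy end down on the cover glass. By my last measurements it is 5–10 mm off centre (limit 14 mm) and leans about 0.06 rad (limit 0.12). The job is handed in, but no verdict came back.

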